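# Set a stepped shaft up on V-blocks for a run-out check

## Robot

A 6-joint arm with a two-finger parallel gripper is mounted at the origin on a cart in front of the work surface, level with it; the furniture and walls round the work are solid. World frame = base frame: x ahead of the robot, y to its left, z up, the work surface at z = 0. Lengths are in m, angles in rad, forces in N, time in s.
With the tool pointing down it reaches from about 0.35 to 0.775 m from the base axis. Payload 7.3 kg.
Tool frame: the origin (TCP) lies at the very end of the fingers, on their centre line; the grasp point (between the pads) lies 19 mm behind it; z points along the fingers, y is the line along which they close (so a half turn about z gives the same grasp; the last joint's range is limited). The gripper opens to 92 mm and grips with 3 to 60 N. Pads are 19 mm wide; open, the fingers measure 130 mm over their backs; the gripper's body (75 mm by 190 mm) begins 47 mm behind the grasp point.
Start: joints at [1.199, 0.342, 1.524, -0, 1.275, -0.146], TCP at [0.118, 0.512, 0.227] pointing down, gripper open.
Joint ranges: [-2.53, 2.53], [-0.77, 2.02], [0.04, 2.7], [-1, 4.14], [0.28, 2.66], [-3.11, 3.11]. Speed limits (rad/s): [2.57, 2.57, 3.14, 3.14, 3.14, 3.14].

## Interface

Orientations are given as a 3x3 rotation matrix whose columns are the frame's x, y, z axes.
In Python, from plant import r, viewer, workorder gives the robot as it stands. The module is installed in compiled form; this text tells all that it offers.
- The arm moves only by the shell command python3 -m pendant 'ROWS'. ROWS is rows parted by semicolons, their numbers by spaces, 1 to 20 of them, each of 5 numbers: the finger opening in m, then dx, dy, dz in m, then a turn about the tool's z in rad; each row is the pose to reach, as a shift and turn from the pose commanded when the command began, along the tool's axes at that moment; what a row does not reach only later rows make up. A row lasts 1/12 s, in which the tool goes at most 0.0417 m and 0.125 rad, less where a joint would pass 70% of its speed; a pose out of reach is approached as far as the arm can. The fingers move at their own pace and stop on an object; the grip force is fixed at half the most. Time passes only in rows, so rows that do not move let the fingers close. It prints the time, the measured TCP pose, the force, the opening and the grip force at its end.
- r.sense(): the state, without advancing time (a new reading comes with each control period).
- viewer.capture(name): name is "scene" or "top"; returns a dict with "img" (480x640x3 uint8, red, green, blue), "depth" (480x640 float32, m along the optical axis (not along the pixel's ray), 0 where there is no reading), "fx", "fy", "cx", "cy" (pixels), "k1" (the pictures are not rectified: a ray, as slopes to the right and down, at radius r is drawn at 1 + k1 r^2 times it, then the intrinsics apply), "R" (3x3) and "t" (3): a world point X has camera coordinates R X + t. Camera axes: x right, y down, z forward; pixel columns grow to the right and rows downward; lengths in m; the calibration is good to about 2 mm. A picture is of the moment at which its call begins.
- workorder.hand_in(): hands the job in; it is judged then, once.
The state is a dict: "t": time; "joints": joint angles; "qvel": joint speeds; "joint_efforts": joint torques, N m; "position": TCP position; "tcp_rot": TCP orientation; "contact_force": force on the tool from outside, world axes, zero at the start; "ft_torque": the same for the moment, N m; "gripper_width": finger opening in m; "grasp_force": force on a finger pad.
Only numpy, scipy, OpenCV 4.12 (cv2) and the standard library are available. Lean on these libraries where they do the work, as an engineer would, in place of code of your own. Each camera call takes 0.05 s, during which the arm holds its last target. There are 200 camera calls.

## Task

Set the stepped shaft up for a run-out check on the inspection bed: lay the packing plate on the bed near the stop with the small V-block on top of it, stand the large V-block towards the other end, and lay the shaft level across both Vs with its thin end a few millimetres short of the stop screw and each V-block under the middle of its journal. Last of all, stand the dial gauge upright on the table behind the bed, on the side away from the robot, with its arm reaching forward so that the gauge's plunger hangs over the middle of the fat centre land. Do not tip the gauge stand over, and leave the mould insert, the tweezers and the hex key where they lie.

Things in the scene. Friction and masses are not known exactly. Their poses are not given: they have to be found in the camera images.
- bed: Fixed ground steel bed, plate 76 (x) x 204 (y) x 20 mm. Origin: centre of underside; z up, y along its length to the end with the stop, x away from the robot. Stop: grey upright at y = 90..101, 84 mm high, its screw at x = 0, height 72, points to -y, tip at y = 67. Ready shaft: axis at height 72 along y, centre at y = -14 (thin end 5 mm short of the tip), V-blocks at y = 39 and -67, all at x = 0.
- packing: Loose steel packing plate 50 (x) x 40 (y) x 15 mm, two dark holes in its top, 0.2 kg. Origin: centre of underside, z up. It makes the small V-block as high as the shaft needs. Starts in a row with the V-blocks before the bed; grip across x (50 mm), the row leaves room there. Fixed round the work: a blue vice, 130 mm high, left of the row; a sheet screen, 225 mm high, behind it.
- v_small: Small loose steel V-block 42 (x) x 28 (y) x 36 mm high, 0.3 kg, for the thin journal. A 90 degree V, 29 mm wide at the top, runs along y; its apex is 21.4 mm above the underside. Origin: centre of underside, z up; symmetric, so either way round will do. Grip across x (42 mm), as the row leaves room.
- v_large: Large loose steel V-block 54 (x) x 32 (y) x 46 mm high, 0.45 kg, for the thick journal. A 90 degree V, 39 mm wide at the top, runs along y; its apex is 26.5 mm above the underside. Origin: centre of underside, z up; symmetric, either way round will do. Stands straight on the bed, no packing. Grip across x (54 mm).
- shaft: Stepped steel shaft 152 mm long, 0.6 kg. Origin on its axis at the middle of the fat centre land; y along the axis to the thin end (x, z roll with it). Land 42 mm thick, 60 long; thin journal 22 mm, y = 30 to 76; thick journal 36 mm, y = -30 to -76. Starts in a fixed wooden rest: board 62 x 130 x 8 mm, cheeks 50 wide, 14 long under the journals, axis 36 mm above the table. Grip across the land.
- dial_stand: Loose dial gauge on a magnetic-base stand (does not stick), 0.7 kg. Origin: on the table, z up. Block x -18..30, y 17..75, 50 mm high; post 12 mm thick at (11, 46), top at 220; on it a 22 mm clamp cube, z 169..191, sides along x, y: grip it from above across x. The arm runs to -y; gauge body x -14..2, y -75..-33, lowest at z = 129; plunger at (-6.5, -54), tip at z = 97, hangs over the shaft.
- insert_a1: Bystander: loose grey steel mould insert, 50 x 70 x 30 mm block with a pocket, right of the bed. Origin: centre of underside.
- tweezers: Bystander: loose steel tweezers, 125 mm long, lying to the right. Origin: centre of underside.
- hex_key: Bystander: loose black hex key, 31 x 83 x 5 mm, lying to the right, before the bed. Origin: centre of underside.
Things that resemble listed ones, but are neither listed nor needed, are in the scene too. Leave any purple or red look-alike of the v_large alone.

How it is judged:
On the way, in this order (a step that is already met when the one before it is completed fails the run):
1. packing on the bed near the stop with the small V-block on it, large V-block on the bed at the other end (z of packing in the frame of bed between 0.017 and 0.023 m and z of v_small in the frame of packing between 0.012 and 0.018 m and x of v_small in the frame of packing between -0.01 and 0.01 m and y of v_small in the frame of packing between -0.01 and 0.01 m and y of v_small in the frame of bed between 0.027 and 0.051 m and z of v_large in the frame of bed between 0.017 and 0.023 m and y of v_large in the frame of bed between -0.079 and -0.055 m and x of v_small in the frame of bed between -0.013 and 0.013 m and x of v_large in the frame of bed between -0.013 and 0.013 m and angle between the y axis of each of v_small, v_large and the y axis of bed, either way round below 0.15 rad), for 0.2 s.
2. the shaft lies level in both Vs, thin end towards the stop (all of step 1 and z of shaft in the frame of bed between 0.068 and 0.076 m and angle between shaft's own y axis and vertical between 1.5358 and 1.6058 rad and y of v_small in the frame of shaft between 0.043 and 0.063 m and y of v_large in the frame of shaft between -0.063 and -0.043 m and y of shaft in the frame of bed above -0.026 m and linear speed of shaft below 0.01 m/s), for 0.2 s.
3. the dial stand stands upright behind the bed, plunger over the centre land (x of shaft in the frame of dial_stand between -0.0185 and 0.0055 m and y of shaft in the frame of dial_stand between -0.066 and -0.042 m and x of dial_stand in the frame of bed above 0.035 m and height (world z) of dial_stand below 0.004 m and angle between dial_stand's own z axis and vertical below 0.05 rad and linear speed of dial_stand below 0.01 m/s), for 0.2 s.
At the end, for the whole second after the job is handed in: Small V-block on packing (10 mm), both V-blocks on the bed along it (12 mm, 0.15 rad), under the middle of their journals (10 mm); shaft level in both Vs, thin end 0 to 17 mm from the stop; stand upright on the table behind the bed, plunger over the land's middle (12 mm each way); all at rest (all of step 2 and all of step 3 and linear speed of each of packing, v_small, v_large below 0.01 m/s); the robot touches nothing.
It fails at once if a bystander (insert, tweezers, hex key) is moved by more than 20 mm (distance of any of insert_a1, tweezers, hex_key from where it was at the start of the episode above 0.02 m).
It fails at once if the dial stand is tipped over (angle between dial_stand's own z axis and vertical above 0.6 rad).
It also fails if it takes over 120 s, if anything falls off the work surface, if the arm or the gripper's body presses on something with over 40 N, if the wrist force passes 120 N, or if a joint passes its speed limit or range.

## Working session

There is one attempt and no reset: what is moved stays moved. The work goes in short steps, Python scripts to look and compute and a shell command to move; the robot and the scene stay as the last step left them, time stands still between calls to the robot, and variables do not carry over. Pictures are saved under pics/ and viewed, at most 14 in all, crops included, and the job is handed in when it is done.

```bash
mkdir -p pics
cat > h.py <<'E'
import numpy as np, cv2
from plant import r, viewer, workorder
def cap(n):
    c=viewer.capture(n); np.savez('%s.npz'%n,**c); return c
def load(n): return dict(np.load('%s.npz'%n))
def slopes(c,u,v):
    K=np.array([[c['fx'],0,c['cx']],[0,c['fy'],c['cy']],[0,0,1]],float)
    p=cv2.undistortPoints(np.array([[[u,v]]],float),K,np.array([float(c['k1']),0,0,0]))
    return p[0,0]
def plane(c,u,v,z):
    s=slopes(c,u,v); d=c['R'].T@np.array([s[0],s[1],1]); o=-c['R'].T@c['t']
    return o+d*(z-o[2])/d[2]
def cloud(c):
    v,u=np.mgrid[0:480,0:640]; K=np.array([[c['fx'],0,c['cx']],[0,c['fy'],c['cy']],[0,0,1]],float)
    p=cv2.undistortPoints(np.stack([u,v],-1).reshape(-1,1,2).astype(float),K,np.array([float(c['k1']),0,0,0])).reshape(480,640,2)
    d=c['depth']; X=np.dstack([p*d[...,None],d]); P=(X-c['t'])@c['R']
    P[d==0]=np.nan; return P
def save(n,img): cv2.imwrite('pics/'+n,cv2.cvtColor(img,cv2.COLOR_RGB2BGR))
E
python3 - <<'E'
from h import *
for n in('scene','top'):
    c=cap(n); save(n+'0.png',c['img']); print(n,-c['R'].T@c['t'],c['R'],c['fx'],c['k1'],(c['depth']>0).mean())
s=r.sense(); print(s['position'],s['tcp_rot'],s['t'],s['contact_force'])
E
```

```text
scene [ 0.082063   -0.91931261  0.57077412] [[ 0.8985309  -0.43826739  0.02374701]
 [-0.22172891 -0.49994833 -0.83719051]
 [ 0.37878558  0.74697614 -0.54639558]] 437.15155900112916 -0.10120527819806414 0.9911979166666667
top [ 0.35114912 -0.20017101  0.99089495] [[ 0.0211526  -0.99960354 -0.01858289]
 [-0.99449475 -0.01912922 -0.10302555]
 [ 0.10262923  0.02065985 -0.99450511]] 496.4590410928626 -0.03974708785975263 0.9960807291666667
[0.11737524 0.51133269 0.22611019] [[-9.74614122e-01  2.23890728e-01 -5.05176680e-04]
 [ 2.23891207e-01  9.74613277e-01 -1.29920046e-03]
 [ 2.01472964e-04 -1.37932373e-03 -9.99999028e-01]] 0.1 [-0.72647063  0.45908193 -0.15036565]
```

View pics/scene0.png

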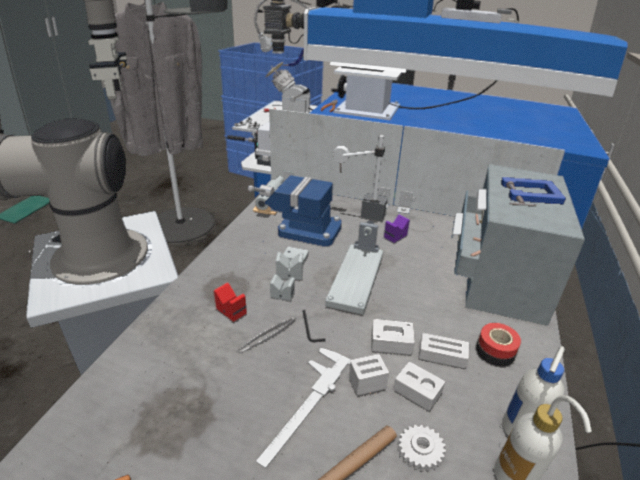

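View pics/top0.png

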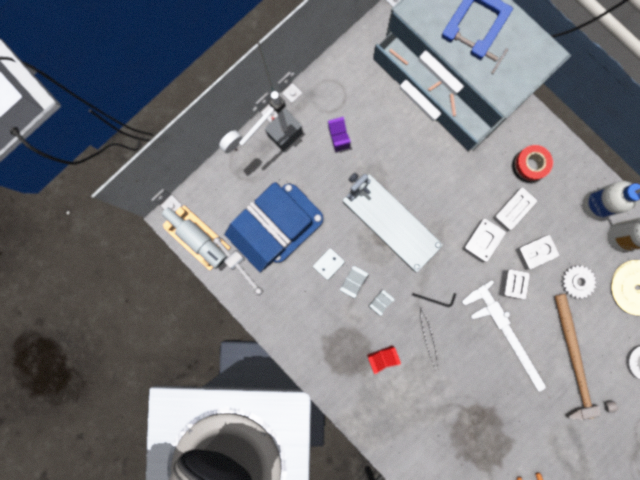

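The scene view shows the row before the bed, with V-blocks at (290,262) and (282,287). The shaft rest is left of the vice, the gauge stand is at (375,205), and a sheet screen stands behind.

Top view, possible confusions:
- **Large V:** grey at (353,281), purple look-alike at (340,133), red look-alike at (384,360).
- **Small V:** (382,301).
- **Packing:** (328,264), versus the inserts at (485,240) and (516,207).
- **Shaft:** (203,240), versus the vice handle at (245,272).

I choose the grey row, and check it in a crop.

Run:
```python
from h import *
c=load('top'); im=c['img'][80:320,150:450]; save('crop0.png',cv2.resize(im,None,fx=2.5,fy=2.5,interpolation=cv2.INTER_CUBIC))
P=cloud(c)
for n,u,v in [('tab',330,350),('pack',328,264),('vl',345,279),('vs',375,297),('bed',400,225),('stop',358,183),('shaft',200,240),('vice',265,230),('clamp',277,98),('block',290,138),('gauge',230,141),('handle',250,280)]: print(n,P[v,u].round(4))
# height map picture
h=np.nan_to_num(P[...,2]); 
hm=cv2.applyColorMap(np.clip(h*1000,0,255).astype(np.uint8),cv2.COLORMAP_JET)[80:320,150:450]
cv2.imwrite('pics/h0.png',cv2.resize(hm,None,fx=2.5,fy=2.5,interpolation=cv2.INTER_NEAREST))
```

```text
tab [ 0.2332 -0.1963 -0.0033]
pack [ 0.4019 -0.1891  0.0126]
vl [ 0.3727 -0.2226  0.0322]
vs [ 0.3392 -0.2821  0.0141]
bed [ 0.4808 -0.329   0.022 ]
stop [ 0.55   -0.2426  0.0827]
shaft [0.4404 0.0556 0.0552]
vice [ 0.4544 -0.0774  0.1195]
clamp [ 0.6584 -0.1033  0.2185]
block [ 0.6498 -0.1087  0.0327]
gauge [ 0.6005 -0.0191  0.1696]
handle [ 0.3654 -0.0543  0.1223]
```

View pics/crop0.png

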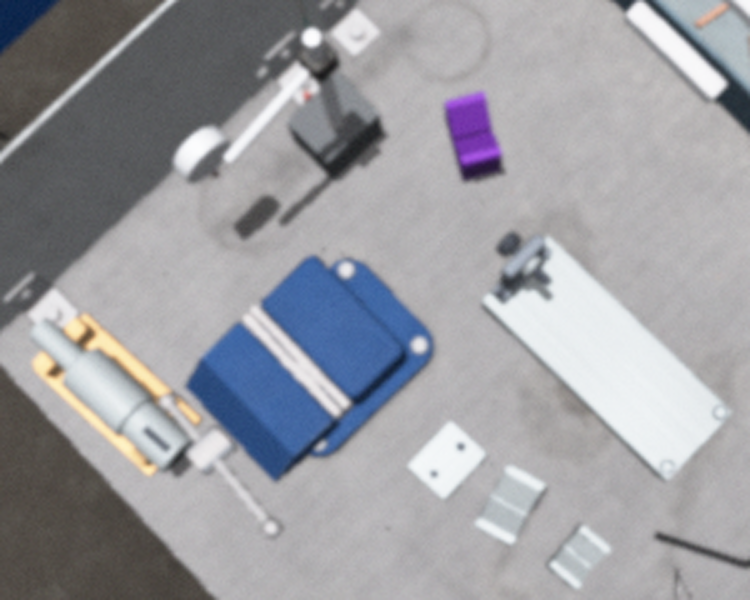

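View pics/h0.png

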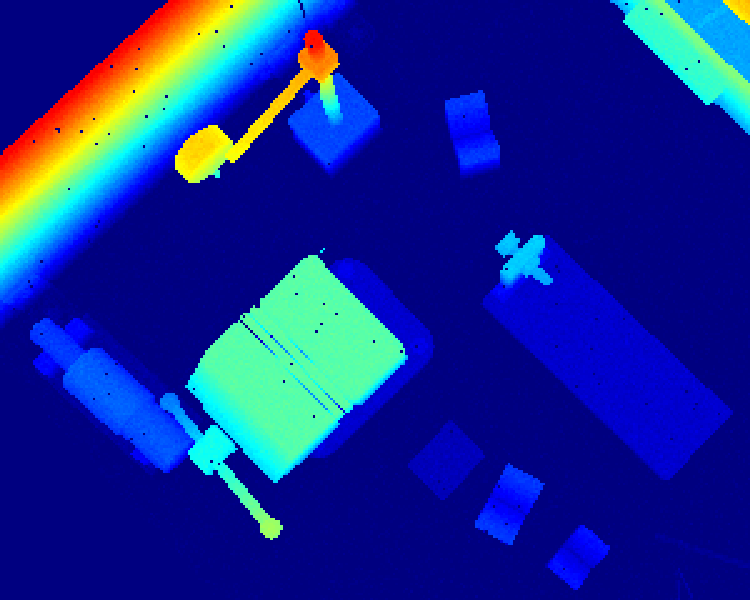

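The crop confirms it. The packing with two holes is at (447,460), the grey large V at (511,503) and the grey small V at (580,556). The shaft is at (110,395) with its thin end up-left, and the vice handle reaches near its thick end. The stand's clamp is at (318,60) and its gauge at (205,153). The bed's stop is at (520,265). Now I'll measure.

```bash
cat >> h.py <<'E'
def rect(c,m,z,seed):
    n,l=cv2.connectedComponents(m.astype(np.uint8)); i=l[seed[1],seed[0]]
    if i==0: print('seed off',seed); return
    cs,_=cv2.findContours((l==i).astype(np.uint8),cv2.RETR_EXTERNAL,cv2.CHAIN_APPROX_NONE)
    ct=max(cs,key=cv2.contourArea)[:,0]
    W=np.array([plane(c,u,v,z)[:2] for u,v in ct])
    (cx,cy),(w,h),a=cv2.minAreaRect((W*1000).astype(np.float32))
    if w<h: w,h,a=h,w,a+90
    return np.round([cx/1000,cy/1000,w,h,(a+90)%180-90],4),W   # angle: long side, deg from world x
E
cat > m.py <<'E'
from h import *
c=load('top'); P=cloud(c); z=P[...,2]+0.001
U=np.mgrid[0:480,0:640]; u,v=U[1],U[0]
box=lambda a,b,cc,d:(u>=a)&(u<b)&(v>=cc)&(v<d)
print('pack',rect(c,(z>.008)&box(305,345,240,285),.015,(328,264))[0])
print('vl',rect(c,(z>.018)&box(336,370,260,300),.046,(346,287))[0])
print('vs',rect(c,(z>.013)&box(366,396,285,318),.036,(380,300))[0])
bm=(z>.012)&box(335,450,170,280)
print('bed',rect(c,bm,.020,(400,225))[0])
hsv=cv2.cvtColor(c['img'],cv2.COLOR_RGB2HSV)
sm=(z>.026)&(z<.064)&(hsv[...,1]<60)&box(155,232,200,272)
R,W=rect(c,sm,.036,(200,240)); print('shaft',R)
# profile along axis
a=np.deg2rad(R[4]); d=np.array([np.cos(a),np.sin(a)]); d*=np.sign(d[0]); n=np.array([-d[1],d[0]])
vv,uu=np.nonzero(sm); Q=np.array([plane(c,p,q,.036)[:2] for p,q in zip(uu,vv)])-R[:2]
s=Q@d*1000; e=Q@n*1000
for k in range(-90,90,6):
    b=(s>=k)&(s<k+6)
    if b.sum()>3: print(k+3,e[b].min().round(1),e[b].max().round(1))
print('d',d)
for nm,lo,hi,B in [('post',.205,.235,(255,300,75,120)),('cube',.165,.2,(262,300,80,125)),('gauge',.12,.2,(210,242,120,160)),('block',.04,.06,(255,310,100,160)),('stop',.076,.095,(340,375,170,200)),('screw',.06,.08,(340,375,170,200))]:
    m=(z>lo)&(z<hi)&box(*B); X=P[m]; print(nm,m.sum(),X.mean(0).round(4),X.min(0).round(3),X.max(0).round(3))
m=(z>.045)&(z<.055)&box(255,310,100,160)
l=cv2.minAreaRect((P[m][:,:2]*1000).astype(np.float32)); print('block',l)
# obstacles: vice
m=(z>.07)&box(215,330,180,300); np.save('vice.npy',P[m])
E
python3 m.py
```

```text
pack [  0.4028  -0.1891  48.7458  40.3301 -43.7321]
vl [  0.3683  -0.2377  54.368   31.7855 -28.0792]
vs [  0.3298  -0.2915  42.5987  29.5777 -39.0735]
bed [  0.4937  -0.3051 225.3694  77.3191  46.7586]
shaft [4.49900e-01 7.57000e-02 1.58655e+02 4.09991e+01 4.98710e+01]
-81 -14.2 14.3
-75 -15.8 16.9
-69 -16.3 17.9
-63 -17.8 18.9
-57 -18.1 17.5
-51 -19.9 18.4
-45 -32.5 16.8
-39 -32.7 16.6
-33 -28.8 17.6
-27 -19.7 20.1
-21 -20.0 19.8
-15 -20.3 19.5
-9 -20.4 20.6
-3 -19.6 20.3
3 -19.9 20.0
9 -20.0 19.8
15 -20.4 19.5
21 -19.4 19.2
27 -19.6 19.0
33 -17.1 18.7
39 -10.7 10.1
45 -11.0 11.1
51 -9.8 9.5
57 -24.1 22.9
63 -11.9 21.5
69 -10.8 10.1
75 -11.0 9.8
d [0.64451071 0.76459528]
post 65 [ 0.6615 -0.1     0.2165] [ 0.656 -0.105  0.205] [ 0.669 -0.093  0.222]
cube 221 [ 0.654  -0.0936  0.1834] [ 0.632 -0.112  0.169] [ 0.673 -0.073  0.199]
gauge 373 [ 0.6056 -0.0158  0.1585] [ 0.586 -0.036  0.119] [0.655 0.03  0.174]
block 677 [ 0.6676 -0.0925  0.0492] [ 0.631 -0.131  0.039] [ 0.725 -0.037  0.057]
stop 228 [ 0.5529 -0.243   0.0811] [ 0.535 -0.264  0.075] [ 0.573 -0.226  0.088]
screw 107 [ 0.5462 -0.2456  0.0741] [ 0.533 -0.266  0.06 ] [ 0.573 -0.224  0.079]
block ((685.02197265625, -77.23817443847656), (97.39466857910156, 57.86339569091797), 44.55816650390625)
```

```bash
cat >> h.py <<'E'
def rel(*wps):
    """wps: (x,y,z,psi_deg) -> tool-axis shift, turn, rows, from the present pose"""
    s=r.sense(); T=s['tcp_rot']; p=s['position']; psi=np.arctan2(T[1,1],T[0,1]); l=p; lt=0
    for w in wps:
        q=np.array(w[:3]); d=T.T@(q-p); t=-((np.deg2rad(w[3])-psi+np.pi)%(2*np.pi)-np.pi)
        n=max(np.linalg.norm(q-l)/.0417,abs(t-lt)/.125); print(np.round(d,4),round(t,3),'rows',round(n,1)); l=q; lt=t
E
cat > m2.py <<'E'
from h import *
c=load('top'); P=cloud(c); z=P[...,2]+.001; v,u=np.mgrid[0:480,0:640]
m=(z>.012)&(u>335)&(u<450)&(v>170)&(v<280)
R,W=rect(c,m,.020,(400,225)); a=np.deg2rad(R[4])
for _ in range(3):
    d=np.array([np.cos(a),np.sin(a)]); n=np.array([d[1],-d[0]]); Q=W-R[:2]; s=Q@d;e=Q@n
    L=[]
    for sg in(-1,1):
        k=(e*sg>.033)&(s>-.1)&(s<.055); L.append(np.polyfit(s[k],e[k],1))
    a-=np.arctan((L[0][0]+L[1][0])/2)
    print(np.rad2deg(a),L[0],L[1])
d=np.array([np.cos(a),np.sin(a)]); n=np.array([d[1],-d[0]]); Q=W-R[:2]; s=Q@d;e=Q@n
k=(abs(e)<.03)&(s<0); end=np.median(s[k]); mid=(np.median(e[(e>.033)&(s<.05)])+np.median(e[(e<-.033)&(s<.05)]))/2
C=R[:2]+d*(end+.102)+n*mid; print('bed',C,'stop exp',C+d*.0955, 'y',d,'x',n)
V=np.load('vice.npy')
def chk(nm,x,y,psi,zb):
    t=np.deg2rad(psi); yy=np.array([np.cos(t),np.sin(t)]); xx=np.array([-yy[1],yy[0]])
    q=V[:,:2]-[x,y]; A=q@yy; B=q@xx; k=(V[:,2]>zb)&(abs(A)<.1)
    print(nm,'vice gap across body',B[k][np.argmin(abs(B[k]))] if k.any() else None)
chk('pack',.4028,-.1891,-43.7,.065); chk('shaft',.4518,.078,-40.1,.075)
rel((.42,.15,.226,0),(.4028,-.1891,.12,-43.7))
E
python3 m2.py
```

```text
46.687036454353944 [ 0.00077031 -0.03757688] [0.00172773 0.03777747]
46.687029055276945 [-0.00047857 -0.03757687] [0.00047883 0.03777742]
46.687029054511946 [-0.0004787  -0.03757687] [0.0004787  0.03777742]
bed [ 0.48698179 -0.31241903] stop exp [ 0.55249317 -0.24293156] y [0.68598309 0.72761748] x [ 0.72761748 -0.68598309]
pack vice gap across body 0.07046473883686281
shaft vice gap across body -0.05893411983553003
[-0.3758 -0.2844  0.0004] 1.345 rows 11.3
[-0.435  -0.6186  0.1069] 2.108 rows 8.5
```

```bash
python3 -m pendant '.085 -.376 -.284 0 1.345;.085 -.376 -.284 0 1.345;.085 -.376 -.284 0 1.345;.085 -.376 -.284 0 1.345;.085 -.376 -.284 0 1.345;.085 -.376 -.284 0 1.345;.085 -.376 -.284 0 1.345;.085 -.376 -.284 0 1.345;.085 -.376 -.284 0 1.345;.085 -.376 -.284 0 1.345;.085 -.376 -.284 0 1.345;.085 -.435 -.619 .107 2.108;.085 -.435 -.619 .107 2.108;.085 -.435 -.619 .107 2.108;.085 -.435 -.619 .107 2.108;.085 -.435 -.619 .107 2.108;.085 -.435 -.619 .107 2.108;.085 -.435 -.619 .107 2.108;.085 -.435 -.619 .107 2.108;.085 -.435 -.619 .107 2.108'
python3 - <<'E'
from h import *
rel((.4028,-.1891,.004,-43.7))
E
```

```text
t: 1.77
position: [0.4021, -0.1916, 0.1187]
tcp_rot: [[0.692, 0.722, -0.001], [0.722, -0.692, 0.0], [-0.0, -0.0, -1.0]]
contact_force: [0.8, 0.2, -0.5]
gripper_width: 0.0854
grasp_force: 0.0
[ 0.0023 -0.0012  0.1147] -0.002 rows 2.8
```

```bash
python3 -m pendant '.085 .0 0 .08 0;.085 .0 0 .08 0;.085 .0 0 .113 0;.085 .0 0 .113 0;.085 .0 0 .113 0'
python3 - <<'E'
from h import *
rel((.4028,-.1891,.003,-43.7))
E
```

```text
t: 2.18
position: [0.4019, -0.1885, 0.0052]
tcp_rot: [[0.691, 0.723, -0.003], [0.723, -0.691, 0.002], [-0.001, -0.004, -1.0]]
contact_force: [-0.4, 0.6, -0.5]
gripper_width: 0.0851
grasp_force: 0.0
[0.0001 0.0011 0.0022] -0.001 rows 0.1
```

```bash
python3 -m pendant '.085 0 .001 .002 0;.03 0 .001 .002 0;.03 0 .001 .002 0;.03 0 .001 .002 0;.03 0 .001 .002 0;.03 0 .001 .002 0;.03 0 .001 .002 0;.03 0 .001 .002 0;.03 0 .001 -.05 0;.03 0 .001 -.098 0;.03 0 .001 -.098 0;.03 0 .001 -.098 0'
python3 - <<'E'
from h import *
B=np.array([.4870,-.3124]); y=np.array([.686,.7276]); x=np.array([.7276,-.686])
p=B+.039*y; print(p); rel((*p,.102,-43.3),(*p,.0245,-43.3))
E
```

```text
t: 3.18
position: [0.4057, -0.191, 0.1082]
tcp_rot: [[0.691, 0.723, 0.006], [0.723, -0.691, -0.004], [0.001, 0.008, -1.0]]
contact_force: [1.4, -0.9, -2.1]
gripper_width: 0.05
grasp_force: 30.0
[ 0.513754  -0.2840236]
[0.0074 0.1423 0.0072] -0.007 rows 3.4
[0.0073 0.1418 0.0847] -0.007 rows 1.9
```

```bash
python3 -m pendant '.03 .0074 .1423 0 -.007;.03 .0074 .1423 0 -.007;.03 .0074 .1423 0 -.007;.03 .0074 .1423 0 -.007;.03 .0074 .1423 0.03 -.007;.03 .0074 .1423 .06 -.007;.03 .0074 .1423 .07 -.007;.03 .0074 .1423 .07 -.007;.03 .0074 .1423 .07 -.007'
python3 - <<'E'
from h import *
B=np.array([.4870,-.3124]); y=np.array([.686,.7276]); x=np.array([.7276,-.686])
p=B+.039*y; print(p); rel((*p,.0235,-43.3))
E
```

```text
t: 3.93
position: [0.5111, -0.2823, 0.034]
tcp_rot: [[0.686, 0.728, -0.002], [0.728, -0.686, 0.001], [-0.0, -0.002, -1.0]]
contact_force: [0.6, 0.3, -1.8]
gripper_width: 0.0499
grasp_force: 30.0
[ 0.513754  -0.2840236]
[0.0006 0.0031 0.0105] -0.0 rows 0.3
```

```bash
python3 -m pendant '.03 .0006 .003 .005 0;.03 .0006 .003 .009 0;.03 .0006 .003 .011 0;.03 .0006 .003 .011 0;.03 .0006 .003 .011 0'
```

```text
t: 4.35
position: [0.515, -0.2848, 0.025]
tcp_rot: [[0.686, 0.728, 0.002], [0.728, -0.686, -0.002], [0.0, 0.003, -1.0]]
contact_force: [-0.1, -0.2, 4.1]
gripper_width: 0.0491
grasp_force: 30.0
```

Resting on the bed (vertical force sign flipped). Release, rise and go to the small V (the row's far end).

```bash
python3 -m pendant '.085 0 0 0 0;.085 0 0 0 0;.085 0 0 0 0;.085 0 0 0 0;.085 0 0 0 0;.085 0 0 -.04 0;.085 0 0 -.08 0;.085 0 0 -.1 0;.085 0 0 -.1 0'
python3 - <<'E'
from h import *
rel((.3298,-.2915,.125,-39.1),(.3298,-.2915,.012,-39.1))
E
```

```text
t: 5.1
position: [0.5166, -0.286, 0.1291]
tcp_rot: [[0.686, 0.728, 0.008], [0.728, -0.686, -0.006], [0.001, 0.01, -1.0]]
contact_force: [0.9, -0.4, 0.7]
gripper_width: 0.085
grasp_force: 0.0
[-0.1322 -0.1322  0.0026] -0.074 rows 4.5
[-0.1323 -0.1333  0.1156] -0.074 rows 2.7
```

```bash
python3 -m pendant '.065 -.132 -.134 0 -.074;.065 -.132 -.134 0 -.074;.065 -.132 -.134 0 -.074;.065 -.132 -.134 0 -.074;.065 -.132 -.134 0 -.074;.065 -.132 -.134 0 -.074;.065 -.132 -.134 .04 -.074;.065 -.132 -.134 .07 -.074;.065 -.132 -.134 .07 -.074;.065 -.132 -.134 .07 -.074'
python3 - <<'E'
from h import *
rel((.3298,-.2915,.012,-39.1)); c=cap('top'); save('a.png',cv2.resize(c['img'][150:350,280:480],None,fx=3,fy=3,interpolation=cv2.INTER_CUBIC))
E
```

```text
t: 5.93
position: [0.3258, -0.2875, 0.0527]
tcp_rot: [[0.63, 0.776, -0.002], [0.776, -0.63, 0.003], [0.001, -0.004, -1.0]]
contact_force: [-0.1, -0.8, -0.1]
gripper_width: 0.0649
grasp_force: 0.0
[-0.0006  0.0058  0.0407] 0.001 rows 1.0
```

View pics/a.png

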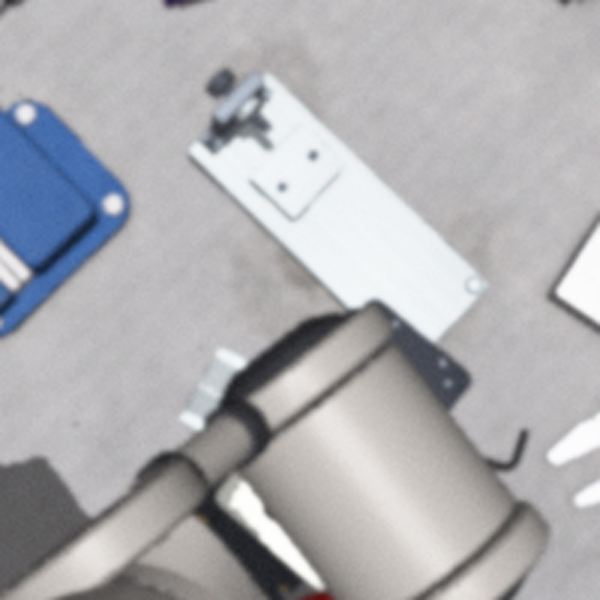

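The packing lies square on the bed near the stop, with its holes at crop (313,155) and (283,188). I'll measure it from those holes while gripping the small V.

```bash
python3 -m pendant '.065 -.0006 .0055 .03 0;.065 -.0006 .0055 .04 0;.065 -.0006 .0055 .04 0;.065 -.0006 .0055 .04 0'
python3 - <<'E'
from h import *
rel((.3298,-.2915,.012,-39.1))
c=load('top'); h=[plane(c,280+a/3,150+b/3,.035) for a,b in((313,155),(283,188))]
p=(h[0]+h[1])[:2]/2-[.4870,-.3124]; d=(h[0]-h[1]); print('pack in bed x,y',p@[.7276,-.686],p@[.686,.7276],np.degrees(np.arctan2(d[1],d[0])))
E
```

```text
t: 6.32
position: [0.3308, -0.2928, 0.0148]
tcp_rot: [[0.63, 0.777, 0.001], [0.777, -0.63, -0.001], [-0.0, 0.001, -1.0]]
contact_force: [-0.1, -0.3, 0.4]
gripper_width: 0.0651
grasp_force: 0.0
[ 0.0004 -0.0016  0.0028] 0.001 rows 0.1
pack in bed x,y 0.001694893557184815 0.03656350027770044 -41.13306487445263
```

```bash
python3 -m pendant '.065 0 -.001 .002 0;.03 0 -.001 .002 0;.03 0 -.001 .002 0;.03 0 -.001 .002 0;.03 0 -.001 .002 0;.03 0 -.001 .002 0;.03 0 -.001 .002 0;.03 0 -.001 -.04 0;.03 0 -.001 -.08 0;.03 0 -.001 -.115 0;.03 0 -.001 -.115 0;.03 0 -.001 -.115 0'
python3 - <<'E'
from h import *
B=np.array([.4870,-.3124]); y=np.array([.686,.7276]); x=np.array([.7276,-.686])
p=B+.038*y+.0005*x; rel((*p,.13,-43.3))
E
```

```text
t: 7.32
position: [0.3298, -0.2923, 0.1298]
tcp_rot: [[0.63, 0.776, 0.002], [0.776, -0.63, -0.003], [-0.001, 0.003, -1.0]]
contact_force: [0.3, 0.0, -4.6]
gripper_width: 0.042
grasp_force: 30.0
[0.1213 0.1381 0.0002] 0.074 rows 4.4
```

```bash
python3 -m pendant '.03 .1213 .1381 0 .074;.03 .1213 .1381 0 .074;.03 .1213 .1381 0 .074;.03 .1213 .1381 0 .074;.03 .1213 .1381 0 .074;.03 .1213 .1381 .04 .074;.03 .1213 .1381 .07 .074;.03 .1213 .1381 .07 .074;.03 .1213 .1381 .07 .074;.03 .1213 .1381 .07 .074'
python3 - <<'E'
from h import *
B=np.array([.4870,-.3124]); y=np.array([.686,.7276]); x=np.array([.7276,-.686])
p=B+.038*y+.0005*x; rel((*p,.049,-43.3))
E
```

```text
t: 8.15
position: [0.5129, -0.2848, 0.0589]
tcp_rot: [[0.686, 0.727, -0.0], [0.727, -0.686, 0.0], [0.0, -0.0, -1.0]]
contact_force: [-0.1, 0.4, -1.8]
gripper_width: 0.0417
grasp_force: 30.0
[0.0002 0.0006 0.0099] -0.001 rows 0.2
```

```bash
python3 -m pendant '.03 0 .0006 .005 0;.03 0 .0006 .008 0;.03 0 .0006 .0105 0;.03 0 .0006 .0105 0;.03 0 .0006 .0105 0'
```

```text
t: 8.57
position: [0.5134, -0.2851, 0.0485]
tcp_rot: [[0.686, 0.727, 0.0], [0.727, -0.686, -0.0], [0.0, 0.0, -1.0]]
contact_force: [0.8, 0.1, -1.4]
gripper_width: 0.0417
grasp_force: 30.0
```

```bash
python3 -m pendant '.03 0 0 .001 0;.03 0 0 .001 0;.03 0 0 .0015 0;.03 0 0 .0015 0'
```

```text
t: 8.9
position: [0.5134, -0.285, 0.0471]
tcp_rot: [[0.686, 0.728, 0.0], [0.728, -0.686, -0.0], [0.0, 0.0, -1.0]]
contact_force: [-1.0, 0.6, 0.9]
gripper_width: 0.0416
grasp_force: 30.0
```

```bash
python3 -m pendant '.03 0 0 0.0005 0;.065 0 0 0 0;.065 0 0 0 0;.065 0 0 0 0;.065 0 0 0 0;.075 0 0 -.04 0;.075 0 0 -.08 0;.075 0 0 -.08 0;.075 0 0 -.08 0'
python3 - <<'E'
from h import *
rel((.3683,-.2377,.125,-28.1),(.3683,-.2377,.05,-28.1))
E
```

```text
t: 9.65
position: [0.5148, -0.286, 0.1293]
tcp_rot: [[0.686, 0.728, 0.005], [0.728, -0.686, -0.003], [0.001, 0.006, -1.0]]
contact_force: [-0.3, 0.2, -0.6]
gripper_width: 0.0747
grasp_force: 0.0
[-0.0653 -0.1397  0.0034] -0.265 rows 3.7
[-0.0654 -0.1402  0.0784] -0.265 rows 1.8
```

```bash
python3 -m pendant '.075 -.0653 -.14 0 -.265;.075 -.0653 -.14 0 -.265;.075 -.0653 -.14 0 -.265;.075 -.0653 -.14 0 -.265;.075 -.0653 -.14 0 -.265;.075 -.0653 -.14 .04 -.265;.075 -.0653 -.14 .065 -.265;.075 -.0653 -.14 .065 -.265;.075 -.0653 -.14 .065 -.265'
python3 - <<'E'
from h import *
rel((.3683,-.2377,.016,-28.1))
E
```

```text
t: 10.4
position: [0.3661, -0.2358, 0.0606]
tcp_rot: [[0.472, 0.882, -0.003], [0.882, -0.472, 0.003], [0.001, -0.004, -1.0]]
contact_force: [0.9, -1.0, 0.3]
gripper_width: 0.0746
grasp_force: 0.0
[-0.0007  0.0031  0.0446] -0.001 rows 1.1
```

```bash
python3 -m pendant '.075 -.0007 .002 .03 0;.075 -.0007 .002 .045 0;.075 -.0007 .002 .045 0;.04 -.0007 .002 .045 0;.04 -.0007 .002 .045 0;.04 -.0007 .002 .045 0;.04 -.0007 .002 .045 0;.04 -.0007 .002 .045 0;.04 -.0007 .002 .045 0'
python3 - <<'E'
from h import *
B=np.array([.4870,-.3124]); y=np.array([.686,.7276]); x=np.array([.7276,-.686])
p=B-.067*y; rel((*p,.13,-43.3))
E
```

```text
t: 11.15
position: [0.3684, -0.2382, 0.0178]
tcp_rot: [[0.471, 0.882, 0.001], [0.882, -0.471, -0.001], [-0.0, 0.001, -1.0]]
contact_force: [-1.6, 1.7, 7.2]
gripper_width: 0.0539
grasp_force: 30.0
[-0.0742  0.1221 -0.112 ] 0.265 rows 4.4
```

```bash
python3 -m pendant '.04 0 0 -.04 0;.04 0 0 -.08 0;.04 0 0 -.112 0;.04 -.0742 .1221 -.112 .265;.04 -.0742 .1221 -.112 .265;.04 -.0742 .1221 -.112 .265;.04 -.0742 .1221 -.112 .265;.04 -.0742 .1221 -.112 .265;.04 -.0742 .1221 -.08 .265;.04 -.0742 .1221 -.04 .265;.04 -.0742 .1221 -.03 .265;.04 -.0742 .1221 -.03 .265;.04 -.0742 .1221 -.03 .265'
python3 - <<'E'
from h import *
B=np.array([.4870,-.3124]); y=np.array([.686,.7276]); x=np.array([.7276,-.686])
p=B-.067*y; rel((*p,.039,-43.3))
E
```

```text
t: 12.23
position: [0.4407, -0.3606, 0.0472]
tcp_rot: [[0.686, 0.728, -0.001], [0.728, -0.686, 0.001], [0.0, -0.001, -1.0]]
contact_force: [0.4, 0.0, -3.9]
gripper_width: 0.0537
grasp_force: 30.0
[-0.0002  0.0006  0.0082] -0.0 rows 0.2
```

```bash
python3 -m pendant '.04 0 0 .004 0;.04 0 0 .007 0;.04 0 0 .009 0;.04 0 0 .009 0;.04 0 0 .0095 0;.04 0 0 .0095 0'
```

```text
t: 12.73
position: [0.441, -0.3612, 0.0379]
tcp_rot: [[0.686, 0.728, 0.001], [0.728, -0.686, -0.001], [0.0, 0.001, -1.0]]
contact_force: [-0.7, 1.9, -0.9]
gripper_width: 0.054
grasp_force: 30.0
```

```bash
python3 -m pendant '.04 0 0 .001 0;.04 0 0 .001 0;.08 0 0 .001 0;.08 0 0 .001 0;.08 0 0 .001 0;.08 0 0 .001 0;.08 0 0 -.04 0;.08 0 0 -.08 0;.08 0 0 -.12 0;.08 0 0 -.16 0;.08 0 0 -.18 0;.08 0 0 -.18 0'
python3 - <<'E'
from h import *
rel((.4518,.078,.22,-40.1))
E
```

```text
t: 13.73
position: [0.4426, -0.3629, 0.223]
tcp_rot: [[0.686, 0.728, 0.007], [0.728, -0.686, -0.008], [-0.001, 0.011, -1.0]]
contact_force: [0.3, -1.1, 0.3]
gripper_width: 0.0805
grasp_force: 0.0
[ 3.271e-01 -2.958e-01 -3.000e-04] -0.056 rows 10.6
```

```bash
python3 -m pendant '.08 .327 -.296 0 -.056;.08 .327 -.296 0 -.056;.08 .327 -.296 0 -.056;.08 .327 -.296 0 -.056;.08 .327 -.296 0 -.056;.08 .327 -.296 0 -.056;.08 .327 -.296 0 -.056;.08 .327 -.296 0 -.056;.08 .327 -.296 0 -.056;.08 .327 -.296 0 -.056;.08 .327 -.296 0 -.056;.08 .327 -.296 0 -.056;.08 .327 -.296 0 -.056'
python3 - <<'E'
from h import *
rel((.4473,.0726,.1,-40.1),(.4473,.0726,.018,-40.1))
c=cap('top'); P=cloud(c); v,u=np.mgrid[0:480,0:640]
B=np.array([.4870,-.3124]); Y=np.array([.686,.7276]); X=np.array([.7276,-.686])
z=P[...,2]+.0005
b=(u>330)&(u<450)&(v>165)&(v<285)&np.isfinite(z)
q=P[...,:2]-B; bx=q@X; by=q@Y
for nm,lo,hi,yy,top in(('vs',.05,.076,.038,.071),('vl',.05,.07,-.067,.066)):
    m=b&(z>lo)&(z<hi)&(abs(by-yy)<.025)&(abs(bx)<.04)
    m=cv2.morphologyEx(m.astype(np.uint8),cv2.MORPH_CLOSE,np.ones((3,3)))
    ct=max(cv2.findContours(m,0,1)[0],key=cv2.contourArea)[:,0]
    W=np.array([plane(c,*p,top)[:2]-B for p in ct]); W=np.c_[W@X,W@Y]*1000
    print(nm,cv2.minAreaRect(W.astype(np.float32)))
save('b.png',cv2.resize(c['img'][150:300,310:470],None,fx=4,fy=4,interpolation=cv2.INTER_CUBIC))
E
```

```text
t: 14.82
position: [0.4493, 0.0811, 0.2164]
tcp_rot: [[0.642, 0.767, -0.001], [0.767, -0.642, -0.0], [-0.001, -0.001, -1.0]]
contact_force: [0.3, -0.8, -0.2]
gripper_width: 0.0802
grasp_force: 0.0
[-0.0076  0.004   0.1164] 0.003 rows 2.8
[-0.0075  0.0041  0.1984] 0.003 rows 2.0
vs ((-1.2822761535644531, 37.367794036865234), (27.89320182800293, 45.45085525512695), 89.55213928222656)
vl ((-1.0689697265625, -66.75706481933594), (32.73436737060547, 56.132347106933594), 89.12379455566406)
```

View pics/b.png

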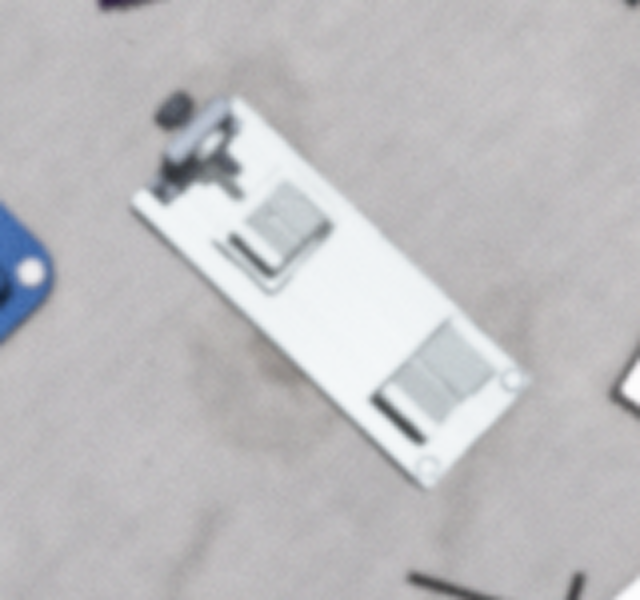

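Both V-blocks stand on the bed: small on the packing at crop (285,225), large at (435,375). Each is within about 2 mm of plan. Now the shaft.

```bash
python3 -m pendant '.08 -.0075 .003 .04 0;.08 -.0075 .003 .08 0;.08 -.0075 .003 .116 0;.08 -.0075 .003 .116 0;.08 -.0075 .003 .116 0;.08 -.0075 .003 .116 0'
python3 - <<'E'
from h import *
rel((.4473,.0726,.018,-40.1))
E
```

```text
t: 15.37
position: [0.4485, 0.0715, 0.1027]
tcp_rot: [[0.645, 0.764, 0.002], [0.764, -0.645, -0.0], [0.001, 0.002, -1.0]]
contact_force: [0.3, -0.4, -0.4]
gripper_width: 0.08
grasp_force: 0.0
[-0.     -0.0017  0.0847] -0.001 rows 2.0
```

```bash
python3 -m pendant '.08 0 -.001 .03 0;.08 0 -.001 .06 0;.08 0 -.001 .084 0;.08 0 -.001 .084 0;.08 0 -.001 .084 0;.03 0 -.001 .084 0;.03 0 -.001 .084 0;.03 0 -.001 .084 0;.03 0 -.001 .084 0;.03 0 -.001 .084 0;.03 0 -.001 .084 0;.03 0 -.001 .084 0'
```

```text
t: 16.37
position: [0.4469, 0.0728, 0.0175]
tcp_rot: [[0.644, 0.765, 0.001], [0.765, -0.644, -0.0], [0.001, 0.001, -1.0]]
contact_force: [-0.3, -1.5, 2.2]
gripper_width: 0.0417
grasp_force: 30.0
```

```bash
python3 -m pendant '.03 0 0 -.015 0;.03 0 0 -.04 0;.03 0 0 -.07 0;.03 0 0 -.1 0;.03 0 0 -.13 0;.03 0 0 -.16 0;.03 0 0 -.19 0;.03 0 0 -.2 0;.03 0 0 -.2 0;.03 0 0 -.2 0'
python3 - <<'E'
from h import *
B=np.array([.4870,-.3124]); y=np.array([.686,.7276]); x=np.array([.7276,-.686])
p=B+(-.0145-.007)*y-.0008*x; print(p); rel((*p,.217,-43.3))
c=cap('scene'); save('c.png',cv2.resize(c['img'][130:330,200:440],None,fx=3,fy=3,interpolation=cv2.INTER_CUBIC))
E
```

```text
t: 17.2
position: [0.4456, 0.073, 0.2162]
tcp_rot: [[0.644, 0.765, -0.002], [0.765, -0.644, 0.0], [-0.001, -0.002, -1.0]]
contact_force: [-0.1, 0.4, -7.6]
gripper_width: 0.0412
grasp_force: 30.0
[ 0.47166892 -0.3274946 ]
[-0.2895  0.2779 -0.0009] 0.056 rows 9.6
```

View pics/c.png

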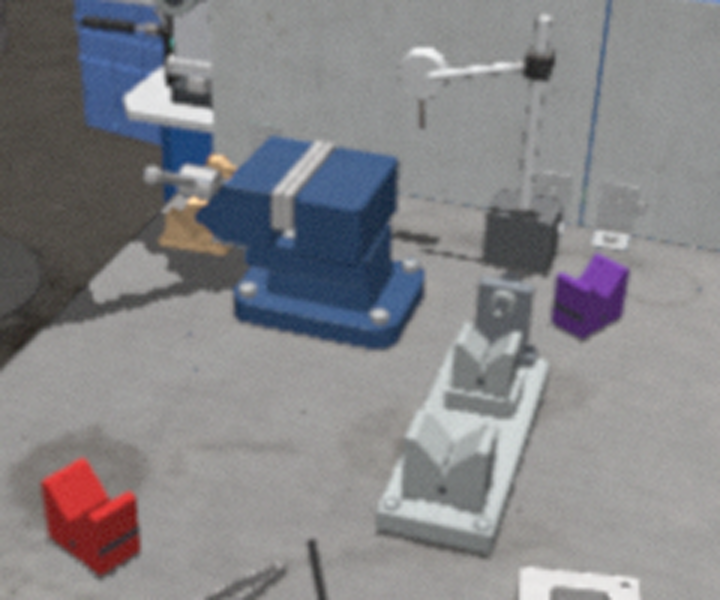

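The V-blocks sit in line on the bed in the scene crop, large at (448,460) and small at (485,365) on the packing, and the rest at (190,230) is now empty. Carry the shaft over.

```bash
python3 -m pendant '.03 -.29 .278 0 .056;.03 -.29 .278 0 .056;.03 -.29 .278 0 .056;.03 -.29 .278 0 .056;.03 -.29 .278 0 .056;.03 -.29 .278 0 .056;.03 -.29 .278 0 .056;.03 -.29 .278 0 .056;.03 -.29 .278 0 .056;.03 -.29 .278 0 .056;.03 -.29 .278 0 .056;.03 -.29 .278 .03 .056;.03 -.29 .278 .06 .056;.03 -.29 .278 .09 .056;.03 -.29 .278 .11 .056;.03 -.29 .278 .11 .056;.03 -.29 .278 .11 .056'
python3 - <<'E'
from h import *
rel((.4717,-.3275,.056,-43.3))
c=cap('scene'); save('d.png',cv2.resize(c['img'][180:330,280:440],None,fx=4,fy=4,interpolation=cv2.INTER_CUBIC))
E
```

```text
t: 18.67
position: [0.4711, -0.3266, 0.1047]
tcp_rot: [[0.686, 0.728, -0.004], [0.728, -0.686, 0.004], [0.0, -0.006, -1.0]]
contact_force: [1.4, -1.0, -5.5]
gripper_width: 0.0414
grasp_force: 30.0
[-0.0002  0.0013  0.0487] -0.0 rows 1.2
```

View pics/d.png

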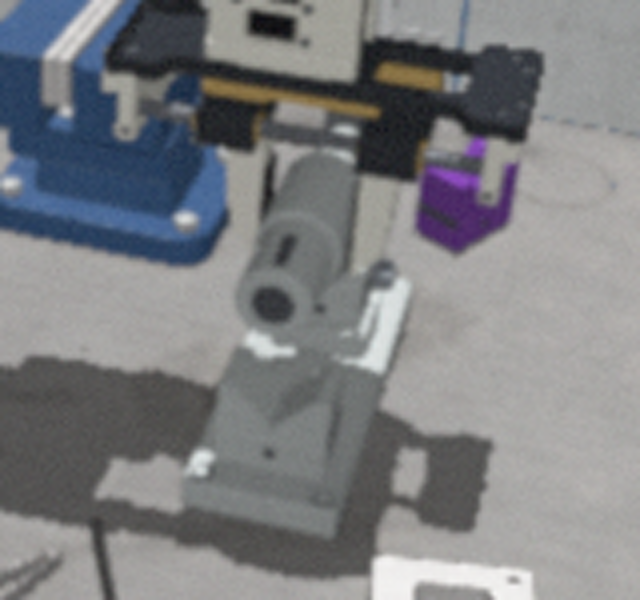

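The shaft hangs over the Vs with its thick end face at crop (270,303). I'll check level and along-position from that end face.

Run:
```python
from h import *
c=load('scene'); B=np.array([.4870,-.3124]); y=np.array([.686,.7276]); x=np.array([.7276,-.686])
for h in(.113,.1237,.134):
    q=plane(c,280+270/4-.375,180+303/4-.375,h)[:2]-B; print(h,q@x,q@y)
P=cloud(c); p=P[256,346]; print(p, (p[:2]-B)@x,(p[:2]-B)@y)
```

```text
0.113 -0.005829886341833686 -0.07818633101007919
0.1237 -0.002848774976212269 -0.0931734906554304
0.134 2.0892973871984577e-05 -0.10760038265048813
[ 0.41821265 -0.37912572  0.12372318] -0.004275831846846739 -0.09573775375280782
```

```bash
python3 -m pendant '.03 .002 .001 .02 0;.03 .002 .001 .035 0;.03 .002 .001 .043 0;.03 .002 .001 .046 0;.03 .002 .001 .046 0;.03 .002 .001 .046 0'
```

```text
t: 19.22
position: [0.475, -0.3277, 0.0623]
tcp_rot: [[0.686, 0.728, 0.001], [0.728, -0.686, -0.001], [0.0, 0.002, -1.0]]
contact_force: [0.1, -1.2, -5.9]
gripper_width: 0.0412
grasp_force: 30.0
```

```bash
python3 -m pendant '.03 0 -.002 .003 0;.03 0 -.002 .005 0;.03 0 -.002 .007 0;.03 0 -.002 .007 0;.03 0 -.002 .007 0'
```

```text
t: 19.63
position: [0.4733, -0.3262, 0.0544]
tcp_rot: [[0.686, 0.728, 0.001], [0.728, -0.686, -0.001], [0.0, 0.001, -1.0]]
contact_force: [1.5, -0.4, -5.6]
gripper_width: 0.0412
grasp_force: 30.0
```

```bash
python3 -m pendant '.03 0 0 .001 0;.03 0 0 .0015 0;.03 0 0 .002 0;.03 0 0 .002 0'
```

```text
t: 19.97
position: [0.4738, -0.3267, 0.0536]
tcp_rot: [[0.686, 0.728, 0.002], [0.728, -0.686, -0.002], [-0.0, 0.003, -1.0]]
contact_force: [-0.0, -0.8, 4.9]
gripper_width: 0.0413
grasp_force: 30.0
```

Contact at the expected height. Release and rise.

```bash
python3 -m pendant '.05 0 0 -.001 0;.065 0 0 -.001 0;.07 0 0 -.001 0;.07 0 0 -.001 0;.07 0 0 -.001 0;.07 0 0 -.03 0;.07 0 0 -.06 0;.07 0 0 -.1 0;.07 0 0 -.14 0;.07 0 0 -.18 0;.07 0 0 -.2 0;.07 0 0 -.2 0'
python3 - <<'E'
from h import *
c=cap('scene'); B=np.array([.4870,-.3124]); y=np.array([.686,.7276]); x=np.array([.7276,-.686])
P=cloud(c); q=P[...,:2]-B; bx=q@x; by=q@y; z=P[...,2]
for a in range(-95,75,8):
    m=(abs(by*1000-a)<4)&(abs(bx)<.03)&(z>.04)&(z<.12)
    if m.sum()>3: print(a,m.sum(),np.percentile(z[m],95).round(4))
save('e.png',cv2.resize(c['img'][130:330,240:440],None,fx=3,fy=3,interpolation=cv2.INTER_CUBIC))
E
```

```text
t: 20.97
position: [0.4746, -0.3272, 0.258]
tcp_rot: [[0.686, 0.728, 0.008], [0.728, -0.686, -0.007], [0.0, 0.01, -1.0]]
contact_force: [0.6, 0.9, 0.2]
gripper_width: 0.0698
grasp_force: 0.0
-95 239 0.0889
-87 265 0.0902
-79 84 0.0909
-71 77 0.0911
-63 71 0.0911
-55 71 0.0917
-47 99 0.0939
-39 49 0.0945
-31 57 0.0944
-23 49 0.0946
-15 50 0.0945
-7 46 0.0946
1 44 0.0945
9 38 0.0941
17 12 0.0684
25 24 0.0838
33 33 0.0844
41 44 0.0842
49 35 0.0846
57 10 0.0837
73 8 0.0782
```

View pics/e.png

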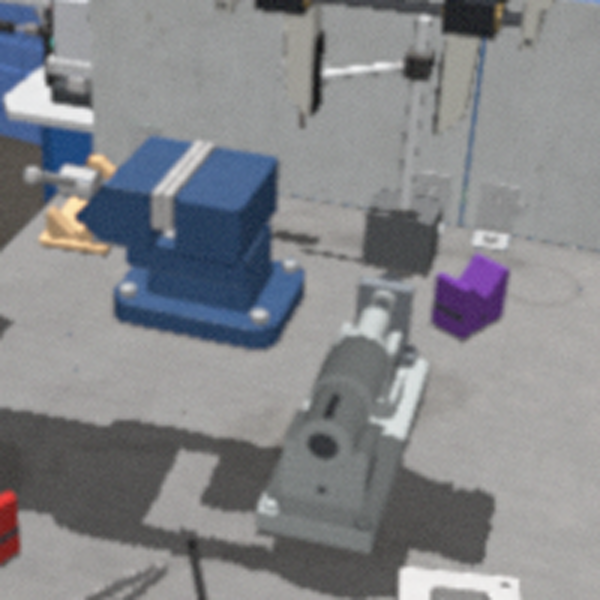

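The shaft lies level in both Vs (depth profile matches 90/93/83 mm), thin end at crop (380,310) just before the stop. Next, measure the stand.

```bash
cat > m3.py <<'E'
from h import *
c=cap('top'); save('f.png',cv2.resize(c['img'][80:180,200:320],None,fx=5,fy=5,interpolation=cv2.INTER_CUBIC))
P=cloud(c); z=P[...,2]+.001; v,u=np.mgrid[0:480,0:640]
m=(z>.042)&(z<.058)&(u>=262)&(u<308)&(v>=108)&(v<156)
n,l,st,_=cv2.connectedComponentsWithStats(m.astype(np.uint8)); i=1+np.argmax(st[1:,4])
ct=max(cv2.findContours((l==i).astype(np.uint8),0,1)[0],key=cv2.contourArea)[:,0]
W=np.array([plane(c,*p,.05)[:2]*1000 for p in ct]); print('block',cv2.minAreaRect(W.astype(np.float32)))
m=(z>.205)&(z<.235)&(u>255)&(u<300)&(v>75)&(v<120); vv,uu=np.nonzero(m)
m2=(z>.212)&m; print('post',plane(c,np.nonzero(m2)[1].mean(),np.nonzero(m2)[0].mean(),.22))
# arm: strip points between cube and gauge
m=(z>.15)&(z<.2)&(u>240)&(u<268)&(v>105)&(v<145); vv,uu=np.nonzero(m)
A=np.array([plane(c,a,b,np.nanmedian(P[m][:,2]))[:2] for a,b in zip(uu,vv)]); vx=cv2.fitLine(A.astype(np.float32),cv2.DIST_HUBER,0,.01,.01).ravel(); print('arm',np.nanmedian(P[m][:,2]),vx,np.degrees(np.arctan2(vx[1],vx[0])))
m=(z>.145)&(z<.2)&(u>215)&(u<245)&(v>125)&(v<158); vv,uu=np.nonzero(m); print('gauge',P[m].mean(0), rect(c,m,.16,(228,142))[0])
m=(z>.18)&(z<.2)&(u>262)&(u<300)&(v>85)&(v<118); print('cubetop',m.sum(),P[m].mean(0)); W=P[m][:,:2]*1000; print(cv2.minAreaRect(W.astype(np.float32)))
E
python3 m3.py
```

```text
block ((666.1871337890625, -95.22383117675781), (49.53740310668945, 57.37883758544922), 45.392921447753906)
post [ 0.66149408 -0.09983729  0.22      ]
arm 0.16710847303310558 [ 0.7800972  -0.6256584   0.62672704 -0.06189276] -38.730526
gauge [ 0.60348704 -0.01944472  0.16255422] [ 6.04500e-01 -1.90000e-02  4.47796e+01  3.05132e+01 -6.18570e+01]
cubetop 132 [ 0.65848089 -0.09888285  0.18893608]
((660.8466186523438, -97.40342712402344), (22.11179542541504, 28.868642807006836), 4.609618186950684)
```

View pics/f.png

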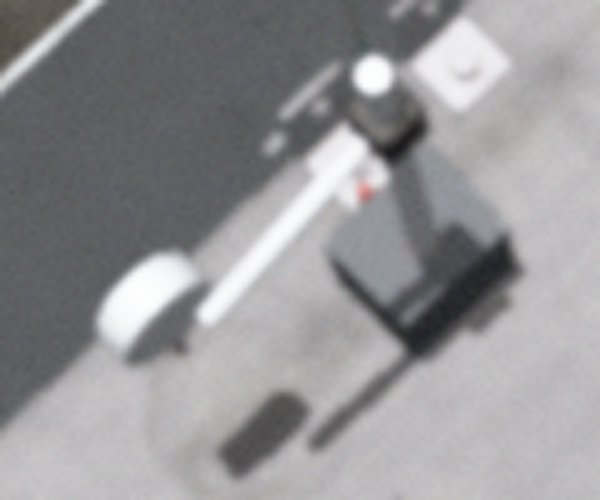

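The post top is at crop (373,75) and the cube just below it, with the gauge at (150,305). The block's 49.5 x 57.4 mm rectangle gives yaw: stand y points to -44.6°. The screen is up-left, so I check its clearance.

Run:
```python
from h import *
a=np.deg2rad(-134.6); sx=np.array([np.cos(a),np.sin(a)]); sy=np.array([-sx[1],sx[0]])
print(sx,sy)
p=np.array([.662,-.0993])
for n in('top','scene'):
    P=cloud(load(n)); q=P[...,:2]-p; X=q@sx; Y=q@sy; z=P[...,2]
    for lo,hi in((.06,.15),(.15,.21),(.21,.26)):
        m=(z>lo)&(z<hi)&(abs(Y)<.045)&(X<-.02)&(X>-.25)
        print(n,lo,m.sum(), np.percentile(X[m],[1,50,99]) if m.sum() else '', z[m].max() if m.sum() else '')
rel((*p,.262,45.4))
```

```text
[-0.70215305 -0.71202605] [ 0.71202605 -0.70215305]
top 0.06 929 [-0.08198752 -0.08026903 -0.07867816] 0.14995811454685856
top 0.15 782 [-0.08234761 -0.08083095 -0.07935988] 0.20972468075919165
top 0.21 310 [-0.08415338 -0.08131923 -0.07969367] 0.22753976424292074
scene 0.06 619 [-0.08340031 -0.07874168 -0.07459911] 0.14938463921350575
scene 0.15 235 [-0.08355793 -0.07894697 -0.07436511] 0.20983330681773207
scene 0.21 95 [-0.08287152 -0.07874032 -0.07473165] 0.22354421900922525
[ 0.2945 -0.0178 -0.0095] -1.548 rows 12.4
```

```bash
python3 -m pendant '.05 .15 -.009 -.01 -.6;.05 .15 -.009 -.01 -.6;.05 .15 -.009 -.01 -.6;.05 .15 -.009 -.01 -.6;.05 .2945 -.018 -.01 -1.548;.05 .2945 -.018 -.01 -1.548;.05 .2945 -.018 -.01 -1.548;.05 .2945 -.018 -.01 -1.548;.05 .2945 -.018 -.01 -1.548;.05 .2945 -.018 -.01 -1.548;.05 .2945 -.018 -.01 -1.548;.05 .2945 -.018 -.01 -1.548;.05 .2945 -.018 -.01 -1.548;.05 .2945 -.018 -.01 -1.548;.05 .2945 -.018 -.01 -1.548'
python3 - <<'E'
from h import *
rel((.662,-.0993,.170,45.4))
E
```

```text
t: 22.32
position: [0.6613, -0.0991, 0.2601]
tcp_rot: [[-0.71, 0.704, -0.003], [0.704, 0.71, 0.001], [0.003, -0.002, -1.0]]
contact_force: [-0.4, 0.4, 0.5]
gripper_width: 0.0499
grasp_force: 0.0
[-0.0009  0.0005  0.0901] -0.002 rows 2.2
```

```bash
python3 -m pendant '.05 -.0005 .0005 .03 0;.05 -.0005 .0005 .06 0;.05 -.0005 .0005 .08 0;.05 -.0005 .0005 .089 0;.05 -.0005 .0005 .089 0;.05 -.0005 .0005 .089 0'
```

```text
t: 22.82
position: [0.6627, -0.0993, 0.1734]
tcp_rot: [[-0.711, 0.703, -0.0], [0.703, 0.711, 0.0], [0.0, 0.0, -1.0]]
contact_force: [0.1, 0.0, 0.5]
gripper_width: 0.0501
grasp_force: 0.0
```

```bash
python3 -m pendant '.05 0 0 .004 0;.05 0 0 .004 0;.035 0 0 .004 0;.028 0 0 .004 0;.022 0 0 .004 0;.012 0 0 .004 0;.012 0 0 .004 0;.012 0 0 .004 0;.012 0 0 .004 0;.012 0 0 .004 0'
python3 -m pendant '.012 0 0 -.005 0;.012 0 0 -.015 0;.012 0 0 -.03 0;.012 0 0 -.045 0;.012 0 0 -.06 0;.012 0 0 -.075 0;.012 0 0 -.09 0;.012 0 0 -.105 0;.012 0 0 -.12 0;.012 0 0 -.12 0;.012 0 0 -.12 0'
python3 - <<'E'
from h import *
B=np.array([.4870,-.3124]); y=np.array([.686,.7276]); x=np.array([.7276,-.686])
p=B+.1*x-.0335*y; print(p); rel((*p,.289,46.7))
c=cap('scene'); save('g.png',cv2.resize(c['img'][80:280,250:450],None,fx=3,fy=3,interpolation=cv2.INTER_CUBIC))
E
```

```text
t: 23.65
position: [0.6626, -0.0994, 0.1694]
tcp_rot: [[-0.712, 0.702, 0.0], [0.702, 0.712, -0.0], [-0.0, 0.0, -1.0]]
contact_force: [0.1, -0.8, 1.7]
gripper_width: 0.0216
grasp_force: 30.0
t: 24.57
position: [0.6627, -0.0991, 0.2896]
tcp_rot: [[-0.712, 0.702, 0.001], [0.702, 0.712, -0.0], [-0.001, 0.001, -1.0]]
contact_force: [-0.9, -0.3, -6.0]
gripper_width: 0.0219
grasp_force: 30.0
[ 0.536779  -0.4053746]
[-0.1254 -0.3065  0.0005] -0.023 rows 7.9
```

View pics/g.png

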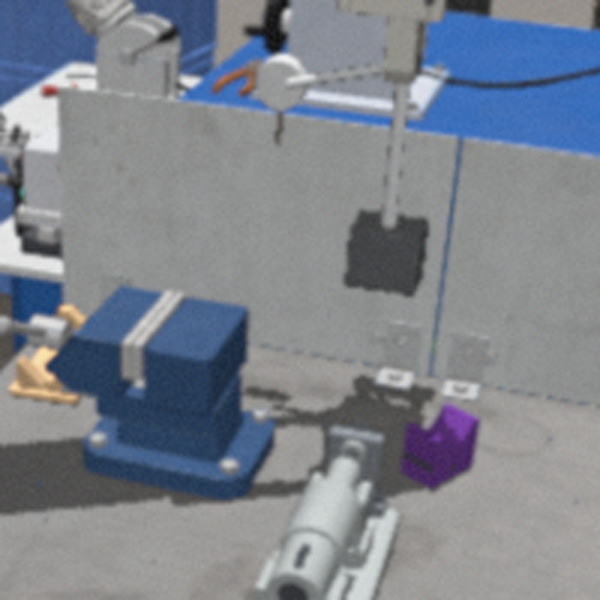

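The stand hangs upright from the clamp, block at crop (390,250), clear of the screen. Carry it gently round behind the bed.

```bash
python3 -m pendant '.012 -.004 -.01 0 0;.012 -.01 -.025 0 0;.012 -.02 -.05 0 0;.012 -.03 -.075 0 -.01;.012 -.04 -.1 0 -.01;.012 -.05 -.125 0 -.01;.012 -.061 -.15 0 -.01;.012 -.072 -.175 0 -.02;.012 -.082 -.2 0 -.023;.012 -.092 -.225 0 -.023;.012 -.102 -.25 0 -.023;.012 -.112 -.275 0 -.023;.012 -.12 -.295 0 -.023;.012 -.1254 -.3065 0 -.023;.012 -.1254 -.3065 0 -.023;.012 -.1254 -.3065 0 -.023'
python3 - <<'E'
from h import *
rel((.5368,-.4054,.170,46.7))
c=cap('scene'); save('i.png',cv2.resize(c['img'][80:310,280:480],None,fx=2.6,fy=2.6,interpolation=cv2.INTER_CUBIC))
# shaft land from the same view
B=np.array([.4870,-.3124]); y=np.array([.686,.7276]); x=np.array([.7276,-.686])
P=cloud(c); q=P[...,:2]-B; by=q@y; bx=q@x; z=P[...,2]
for a in range(-54,28,3):
    m=(abs(by*1000-a)<1.5)&(abs(bx)<.012)&(z>.07)&(z<.12)
    print(a,np.percentile(z[m],80).round(4) if m.sum()>3 else None,end=' ')
E
```

```text
t: 25.95
position: [0.5356, -0.4063, 0.2884]
tcp_rot: [[-0.726, 0.687, -0.001], [0.687, 0.726, 0.001], [0.001, 0.001, -1.0]]
contact_force: [0.1, -0.1, -6.7]
gripper_width: 0.0215
grasp_force: 30.0
[-0.0005  0.0014  0.1184] -0.002 rows 2.8
-54 0.091 -51 0.0915 -48 0.0924 -45 0.0934 -42 0.0936 -39 0.0936 -36 0.0942 -33 0.0941 -30 0.0937 -27 0.0941 -24 0.093 -21 0.0937 -18 0.0936 -15 0.0937 -12 0.0938 -9 0.0932 -6 0.0936 -3 0.0941 0 0.0931 3 0.0938 6 0.0941 9 0.0933 12 0.0923 15 None 18 None 21 None 24 None 27 None
```

View pics/i.png

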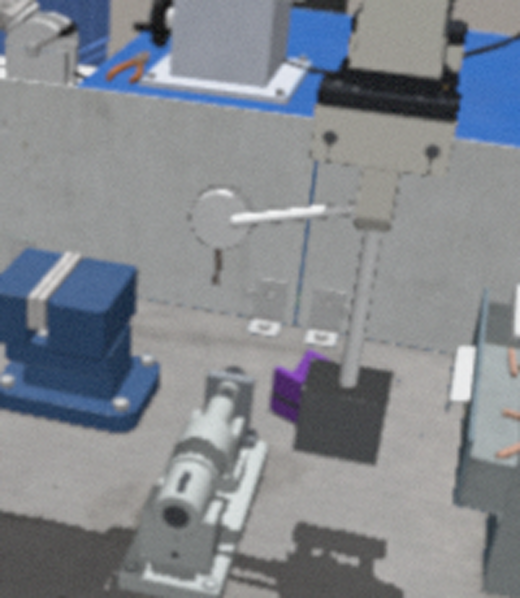

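Stand upright, gauge at crop (220,215), block clear of the bed; the land's centre reads y ≈ -17 mm, as planned. Lower it.

```bash
python3 -m pendant '.012 -.0005 0 .01 0;.012 -.0005 0 .03 0;.012 -.0005 0 .05 0;.012 -.0005 0 .07 0;.012 -.0005 0 .085 0;.012 -.0005 0 .1 0;.012 -.0005 0 .108 0;.012 -.0005 0 .112 0;.012 -.0005 0 .112 0;.012 -.0005 0 .112 0;.012 -.0005 0 .112 0'
python3 - <<'E'
from h import *
rel((.5363,-.4061,.170,46.7))
c=cap('scene'); save('j.png',cv2.resize(c['img'][80:310,280:480],None,fx=2.6,fy=2.6,interpolation=cv2.INTER_CUBIC))
E
```

```text
t: 26.92
position: [0.5375, -0.406, 0.1785]
tcp_rot: [[-0.728, 0.686, 0.002], [0.686, 0.728, -0.002], [-0.002, 0.0, -1.0]]
contact_force: [0.8, -0.2, -6.4]
gripper_width: 0.022
grasp_force: 30.0
[ 0.0008 -0.0008  0.0085] 0.0 rows 0.2
```

View pics/j.png

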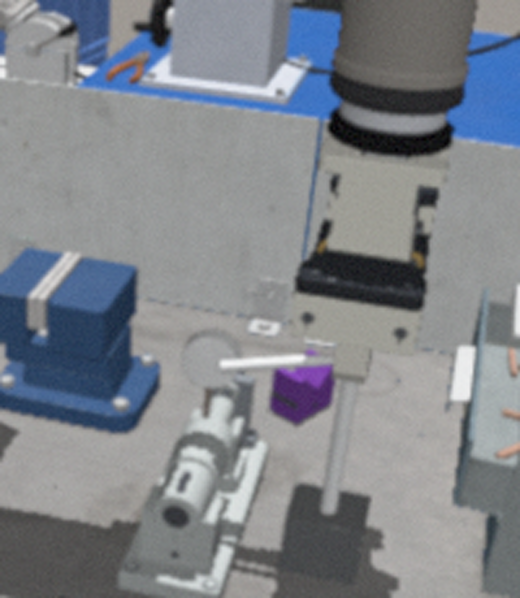

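```bash
python3 -m pendant '.012 0 0 .003 0;.012 0 0 .006 0;.012 0 0 .0085 0;.012 0 0 .0085 0;.012 0 0 .0085 0;.012 0 0 .0085 0'
```

```text
t: 27.47
position: [0.5371, -0.4063, 0.1694]
tcp_rot: [[-0.728, 0.686, 0.001], [0.686, 0.728, -0.001], [-0.002, -0.0, -1.0]]
contact_force: [-1.0, -0.2, -0.2]
gripper_width: 0.0218
grasp_force: 30.0
```

```bash
python3 -m pendant '.012 0 0 .0006 0;.024 0 0 .0006 0;.03 0 0 .0006 0;.04 0 0 0 0;.05 0 0 0 0;.05 0 0 0 0;.05 0 0 -.02 0;.05 0 0 -.05 0;.05 0 0 -.08 0;.05 0 0 -.11 0;.05 0 0 -.14 0;.05 0 0 -.14 0;.05 .12 .2 -.14 0;.05 .12 .2 -.14 0;.05 .12 .2 -.14 0;.05 .12 .2 -.14 0;.05 .12 .2 -.14 0;.05 .12 .2 -.14 0;.05 .12 .2 -.14 0;.05 .12 .2 -.14 0'
cat > m4.py <<'E'
from h import *
c=cap('top'); save('k.png',cv2.resize(c['img'][140:300,300:500],None,fx=4,fy=3.75,interpolation=cv2.INTER_CUBIC))
c=cap('scene')
E
python3 m4.py
```

```text
t: 29.13
position: [0.587, -0.1764, 0.3085]
tcp_rot: [[-0.73, 0.684, -0.0], [0.684, 0.73, -0.0], [0.0, -0.0, -1.0]]
contact_force: [0.3, -0.9, -0.2]
gripper_width: 0.05
grasp_force: 0.0
```

View pics/k.png

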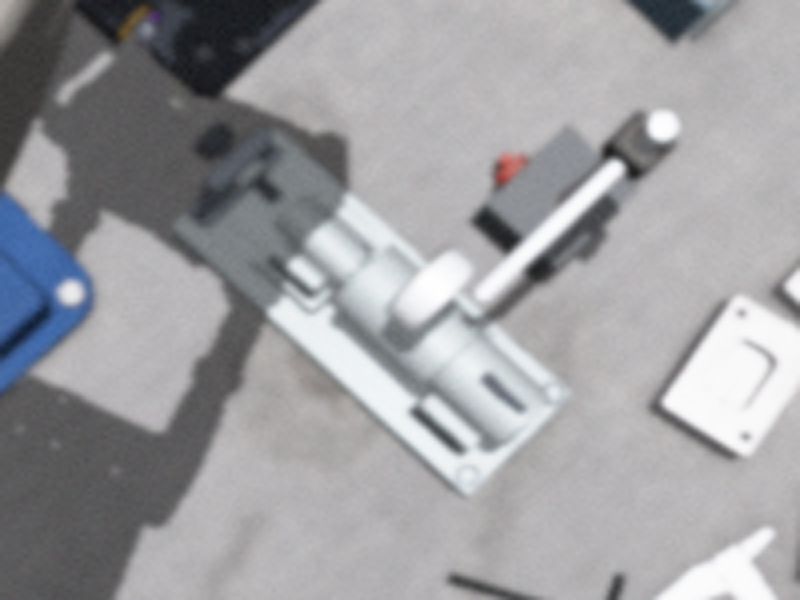

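The stand stands upright behind the bed with its gauge at crop (430,295) over the land, which runs between steps at about (363,272) and (455,357). Check the numbers.

Run:
```python
from h import *
c=load('top'); B=np.array([.4870,-.3124]); y=np.array([.686,.7276]); x=np.array([.7276,-.686])
def f(a,b,z):
    q=plane(c,300+a/4-.4,140+b/3.75-.4,z)[:2]-B; return np.round([q@x*1000,q@y*1000],1)
print('post',f(663,126,.22),'gauge',f(430,300,.165),'thinstep',f(363,272,.08),'thickstep',f(455,357,.085),'thick end',f(505,432,.072))
P=cloud(c); z=P[...,2]+.0005; q=P[...,:2]-B; bx=q@x; by=q@y
for nm,lo,hi in(('blocktop',.044,.058),('gauge',.13,.2),('posttop',.212,.24)):
    m=(z>lo)&(z<hi)&((bx>.055)&(bx<.16)&(abs(by+.03)<.06) if nm!='gauge' else (abs(bx)<.03)&(abs(by+.02)<.04))
    print(nm,m.sum(),(bx[m].mean()*1e3).round(1),(by[m].mean()*1e3).round(1),z[m].mean(),cv2.minAreaRect(np.c_[bx[m],by[m]].astype(np.float32)*1000))
for n in('scene',):
    P=cloud(load(n)); q=P[...,:2]-B; bx=q@x; by=q@y; z=P[...,2]
    m=(z>.095)&(z<.13)&(abs(bx)<.03)&(abs(by+.02)<.03); print('plunger?',m.sum(),bx[m].mean() if m.any() else 0,by[m].mean() if m.any() else 0)
```

```text
post [101.7 -32.2] gauge [ -5.1 -17.8] thinstep [ 0.9 13.3] thickstep [ -1. -46.] thick end [ -9.3 -88.6]
blocktop 570 100.7 -24.6 0.05025081343208651 ((102.0467529296875, -26.59581184387207), (47.716522216796875, 59.020179748535156), 89.91326904296875)
gauge 304 2.8 -17.5 0.165118456952205 ((5.361490249633789, -20.125324249267578), (28.77142333984375, 50.189998626708984), 85.35334777832031)
posttop 56 101.4 -32.0 0.2191072696297153 ((101.86045837402344, -32.48288345336914), (10.621854782104492, 11.947076797485352), 51.776939392089844)
plunger? 38 0.0030059051294980947 -0.022318516358709847
```

```bash
python3 -c "
from plant import workorder
print(workorder.hand_in())"
```

```text
the job is handed in; nothing more can be done
None
```

I handed the job in at about 29 s: the last camera checks put the packing, V-blocks, shaft and dial stand inside the stated limits, but no verdict came back, and I did not re-measure the insert, tweezers and hex key.

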